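# Restock the pull-out tray with the full spice jar

## Robot

A 7-joint arm with a two-finger parallel gripper is mounted at the origin on a cart in front of the work surface, level with it; the furniture and walls round the work are solid. World frame = base frame: x ahead of the robot, y to its left, z up, the work surface at z = 0. Lengths are in m, angles in rad, forces in N, time in s.
With the tool pointing down it reaches from about 0.35 to 0.9 m from the base axis. Payload 7.2 kg.
Tool frame: the origin (TCP) lies midway between the tips of the shut fingers; the grasp point (between the pads) lies 19 mm behind it (arm.hold_point_z is the z of the grasp point in the tool frame, in m); z points along the fingers, y is the line along which they close (so a half turn about z gives the same grasp; the last joint's range is limited). The gripper opens to 85 mm and grips with 20 to 120 N. Pads are 22 mm wide; open, the fingers measure 114 mm over their backs; the gripper's body (76 mm by 85 mm) begins 54 mm behind the grasp point. The pads swing forward as they close: fully open they stand 13 mm farther back than shut.
Start: joints at [-1.266, 0.411, -0.013, 1.596, 0.006, 1.134, -0.082], TCP at [0.228, 0.582, 0.231] pointing down, gripper open.
Joint ranges: [-2.95, 2.95], [-0.29, 1.99], [-1.47, 1.44], [0.14, 2.54], [-1.03, 4.17], [0.13, 1.85], [-2.86, 2.86]. Speed limits (rad/s): [2.39, 2.39, 3.01, 3.01, 3.14, 3.14, 3.14].

## Interface

Orientations are given as a unit quaternion [w, x, y, z].
In Python, from rig import sensors, get_image, arm gives the robot as it stands.
- The arm moves only by the tool drive_tool, never from a script. Its argument "targets" is a list that holds one entry, the list of rows, each a list of 7 numbers: the shift along the tool's x, y, z in m, then the turn, a rotation vector about the tool's x, y, z in rad, then the opening, from -1 (shut) to 1 (fully open). In form: [[[x, y, z, rx, ry, rz, jaw], ...]]. A call has 1 to 12 rows; each row is the pose to reach, as a shift and turn from the pose commanded when the call began, along the tool's axes at that moment; what a row does not reach only later rows make up. A row lasts 1/10 s, in which the tool goes at most 50 mm and 8.59 degrees, less where a joint would pass 70% of its speed; a pose out of reach is approached as far as the arm can. A call with a gripper value outside its range is refused whole. The fingers move at their own pace and stop on an object; "squeeze" is the grip in N (left out, the last holds). Time passes only in rows, so rows that repeat a pose let the fingers close. It gives the time, the measured TCP pose, the force, the opening and the grip force at its end, in the units of the state.
- sensors.get_state(): the state, without advancing time (a new reading comes with each control period).
- get_image(name): name is "scene" or "top" or "wrist"; returns a dict with "image" (384x512x3 uint8, blue, green, red), "mtx" (3x3 intrinsics, pixels), "pose" (4x4, takes a point from camera to world coordinates). Camera axes: x right, y up, looking along -z (the intrinsics and any distortion apply to the point x, -y, -z); pixel columns grow to the right and rows downward; lengths in m; the calibration is good to about 2 mm. A picture is of the moment at which its call begins. There is no depth.
- arm.job_done(): hands the job in; it is judged then, once.
The state is a dict: "t": time; "joint_positions": joint angles; "qd": joint speeds; "joint_efforts": joint torques, N m; "tool_pos": TCP position; "ee_rot": TCP orientation; "ft_force": force on the tool from outside, world axes, zero at the start; "ft_torque": the same for the moment, N m; "opening": opening from 0.0 (shut) to 1.0 (fully open); "grasp_force": force on a finger pad.
Only numpy, scipy, OpenCV 4.12 (cv2) and the standard library are available. Lean on these libraries where they do the work, as an engineer would, in place of code of your own. Each camera call takes 0.05 s, during which the arm holds its last target. There are 200 camera calls.

## Task

Draw the flat wooden tray out from under the wall cupboard to its stop, by pressing down on its bare front strip and dragging it towards you. Of the three look-alike spice jars on the worktop only one is full: lift them to feel which, stand the full one upright in the gap in the tray's front row, between the small glass jar and the food tin, and slide the tray fully home again. Leave the two empty jars standing on the worktop, knock nothing over and leave the egg timer and the round tub where they are.

Things in the scene. Friction and masses are not known exactly. Their poses are not given: they have to be found in the camera images.
- tray (a joint): travel of the wooden pull-out tray on its fixed runner base: 0 = fully home under the wall cupboard, grows as it is drawn out towards the robot, stop at 0.110 m. It runs with about 2 N of friction and stays where it is left. It has no handle: it moves when its bare front strip is pressed (8 to 20 N) and dragged
- tray_strip (a point): middle of the bare front strip of the tray, on its top face (30 mm above the worktop); moves with the tray. The strip is clear for 50 mm to the front, 40 mm to the back and 135 mm to either side. x points along the runners away from the robot (the tray is drawn out along -x), y to the left. The tray is 270 x 304 mm, with a rim 13 mm high at the sides and back, none at the front
- tray_row (a point): point on the tray's top face on the middle line of the front row, 87 mm behind tray_strip, same axes; the row runs along y and its gap is between the small glass jar and the food tin. Moves with the tray. At home it is under the front of the wall cupboard, whose underside is 458 mm above the worktop and whose door faces are about 610 mm ahead of the robot's base (handles 40 mm nearer)
- jar_a_mid (a point): one of three identical spice jars with a brown-yellow cap (42 mm diameter, 106 high, cap the top 21 mm), standing on the worktop; this point is its centre, 53 mm above its foot, z up. One of the three is full (about 240 to 320 g), the other two empty (50 to 70 g); which is which is not known beforehand
- jar_b_mid (a point): one of three identical spice jars with a brown-yellow cap (42 mm diameter, 106 high, cap the top 21 mm), standing on the worktop; this point is its centre, 53 mm above its foot, z up. One of the three is full (about 240 to 320 g), the other two empty (50 to 70 g); which is which is not known beforehand
- jar_c_mid (a point): one of three identical spice jars with a brown-yellow cap (42 mm diameter, 106 high, cap the top 21 mm), standing on the worktop; this point is its centre, 53 mm above its foot, z up. One of the three is full (about 240 to 320 g), the other two empty (50 to 70 g); which is which is not known beforehand
- glass_jar: small glass jar with a white lid, 56 mm diameter, 65 high, loose on the tray, at one end of its front row; origin at the centre of its foot, z up
- food_tin: food tin, 76 mm diameter, 58 high, loose on the tray, at the other end of its front row; origin at the centre of its foot, z up
- bottle_a: dark sauce bottle, 56 mm diameter, 175 high, loose on the tray in its back row, about 86 mm behind the front row; origin at the centre of its foot, z up
- bottle_b: ribbed black bottle, 57 mm diameter, 185 high, loose on the tray in its back row, about 86 mm behind the front row; origin at the centre of its foot, z up
- pepper_mill: wooden pepper mill, 58 mm diameter, 170 high, loose on the tray in its back row, about 86 mm behind the front row; origin at the centre of its foot, z up
- timer: red and white egg timer, 63 mm diameter, 67 high, standing among the spice jars; origin at the centre of its foot, z up. To the left, from about 540 mm ahead and 430 mm left of the robot's base, stands a fixed microwave oven, 262 mm high
- pot: small round white tub with a lid, 63 mm diameter, 34 high, standing among the spice jars; origin at the centre of its foot, z up
Not all that is in view belongs to the job. Leave any black look-alike of the part that bears jar_b_mid alone.

How it is judged:
By the outcome, as a careful person would: the job done as asked, in the order asked, and still so for the second after the job is handed in, with the robot touching nothing.
It also fails if it takes over 72 s, if anything falls off the work surface, if the arm or the gripper's body presses on something with over 40 N, if the wrist force passes 120 N, or if a joint passes its speed limit or range.

## Working session

There is one attempt and no reset: what is moved stays moved. The work goes in short steps, Python scripts to look and compute and a tool call to move; the robot and the scene stay as the last step left them, time stands still between calls to the robot, and variables do not carry over. Pictures are saved under pics/ and viewed, at most 10 in all, crops included, and the job is handed in when it is done.

Besides the shell and the picture viewer there is one more tool, called after "Request:" as name(argument=value, ...), one argument or row to a line, values as JSON. drive_tool: Moves the arm, as the interface text tells. Its arguments: {"type":"object","properties":{"targets":{"type":"array"},"squeeze":{"type":"number"}},"required":["targets"]}

```bash
mkdir -p pics; ls; python3 - <<'E'
from rig import sensors,get_image,arm
import cv2,numpy as np
s=sensors.get_state()
print({k:np.round(v,3) for k,v in s.items()}, arm.hold_point_z)
for n in ("scene","top"):
    d=get_image(n); cv2.imwrite(f"pics/{n}0.png",cv2.resize(d["image"],(800,600),interpolation=cv2.INTER_CUBIC))
    print(n,d["mtx"],np.round(d["pose"],3),d.keys())
    np.savez(f"{n}0.npz",**{k:v for k,v in d.items() if k in("image","mtx","pose")})
E
```

```text
pics
{'t': np.float64(0.0), 'joint_positions': array([-1.266,  0.412, -0.013,  1.597,  0.006,  1.134, -0.082]), 'qd': array([-0.001,  0.   , -0.   ,  0.   , -0.001,  0.001,  0.002]), 'joint_efforts': array([-1.0000e-03, -6.0061e+01,  6.8200e-01, -2.9941e+01,  1.4000e-02,
        1.0000e-02,  0.0000e+00]), 'tool_pos': array([0.227, 0.582, 0.23 ]), 'ee_rot': array([-0.   ,  0.185,  0.983, -0.001]), 'ft_force': array([ 0.569,  0.047, -0.425]), 'ft_torque': array([-0.012, -0.03 ,  0.04 ]), 'grasp_force': np.float64(0.0), 'opening': np.float64(0.997)} -0.0187
scene [[350.02959764   0.         257.28171462]
 [  0.         350.02959764 189.4407333 ]
 [  0.           0.           1.        ]] [[ 0.854  0.391 -0.343  0.248]
 [-0.519  0.63  -0.577 -0.482]
 [-0.01   0.671  0.741  0.737]
 [ 0.     0.     0.     1.   ]] dict_keys(['image', 'mtx', 'pose'])
top [[484.43165908   0.         264.40431733]
 [  0.         484.43165908 192.36719172]
 [  0.           0.           1.        ]] [[-0.022  0.989 -0.146  0.334]
 [-1.    -0.022  0.     0.087]
 [-0.003  0.146  0.989  1.504]
 [ 0.     0.     0.     1.   ]] dict_keys(['image', 'mtx', 'pose'])
```

View pics/scene0.png

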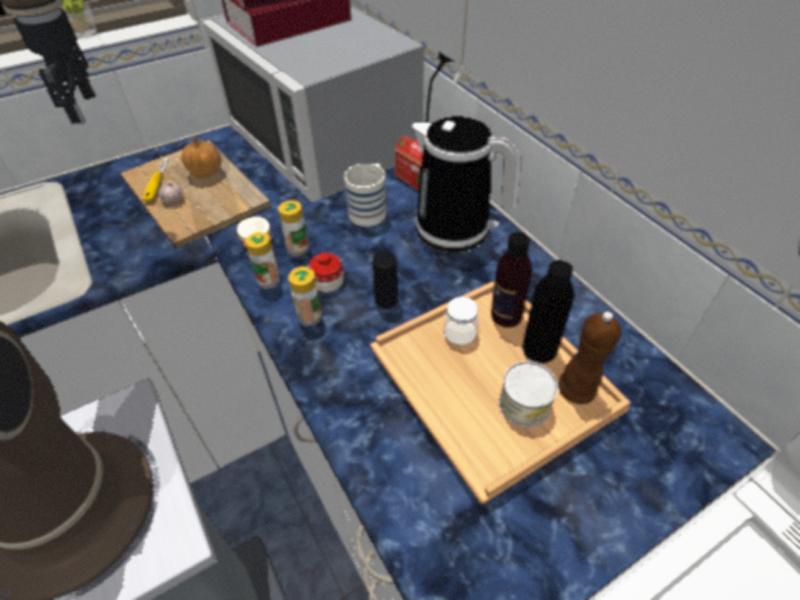

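View pics/top0.png

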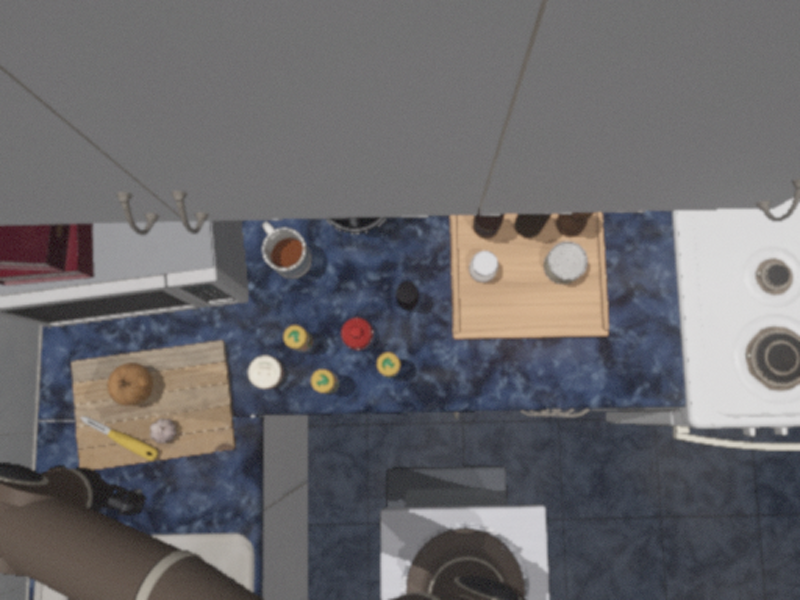

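The top view, with pixels on the 800x600 picture, shows:
- **Three yellow-capped jars:** (295,337), (323,381) and (388,364). These fit the description.
- **Other small items:** the black look-alike to leave alone at (407,294), the red timer at (357,333), and the white tub at (265,372).
- **Tray:** front corners at (453,338) and (608,335), glass jar lid at (485,266), tin at (566,262).

I'll confirm these in enlarged crops.

```bash
cat > h.py <<'E'
import numpy as np,cv2
from scipy.spatial.transform import Rotation as R
def ray(d,u,v,z):
    p=d["pose"];m=d["mtx"]
    c=np.array([(u-m[0,2])/m[0,0],-(v-m[1,2])/m[1,1],-1.])
    r=p[:3,:3]@c; o=p[:3,3]; return o+r*(z-o[2])/r[2]
def proj(d,P):
    p=d["pose"];m=d["mtx"]; c=p[:3,:3].T@(np.array(P)-p[:3,3])
    return m[0,0]*c[0]/-c[2]+m[0,2], m[1,1]*-c[1]/-c[2]+m[1,2]
def rel(s,P,yaw=None):
    "shift in tool axes from current pose to TCP at P"
    q=s["ee_rot"]; r=R.from_quat([q[1],q[2],q[3],q[0]])
    return r.inv().apply(np.array(P)-s["tool_pos"])
E
python3 - <<'E'
from h import *
d=dict(np.load("top0.npz")); s=dict(np.load("scene0.npz")); k=1/1.5625
for n,u,v,z in [("j1",295,337,.106),("j2",323,381,.106),("j3",388,364,.106),("timer",357,333,.067),("tub",265,372,.034),("black",407,294,.1),("trFL",453,338,.03),("trFR",608,335,.03),("glass",485,266,.095),("tin",566,262,.088),("ba",488,228,.2)]:
    P=ray(d,u*k,v*k,z); print(n,P.round(3),"in scene",np.round(np.array(proj(s,P))/k))
a=d["image"][195:265,150:270]; b=d["image"][130:225,280:400]
f=lambda i:cv2.resize(i,None,fx=6.6,fy=6.6,interpolation=cv2.INTER_CUBIC)[:,:800]
cv2.imwrite("pics/c1.png",f(a)); cv2.imwrite("pics/c2.png",cv2.resize(b,None,fx=6,fy=6,interpolation=cv2.INTER_CUBIC))
E
```

```text
j1 [0.477 0.307 0.106] in scene [288. 207.]
j2 [0.394 0.256 0.106] in scene [255. 239.]
j3 [0.423 0.136 0.106] in scene [299. 275.]
timer [0.486 0.195 0.067] in scene [321. 256.]
tub [0.417 0.377 0.034] in scene [252. 227.]
black [0.554 0.098 0.1  ] in scene [381. 261.]
trFL [0.476 0.011 0.03 ] in scene [368. 342.]
trFR [ 0.475 -0.292  0.03 ] in scene [480. 501.]
glass [ 0.605 -0.051  0.095] in scene [458. 309.]
tin [ 0.61  -0.206  0.088] in scene [525. 382.]
ba [ 0.653 -0.048  0.2  ] in scene [489. 246.]
```

View pics/c1.png

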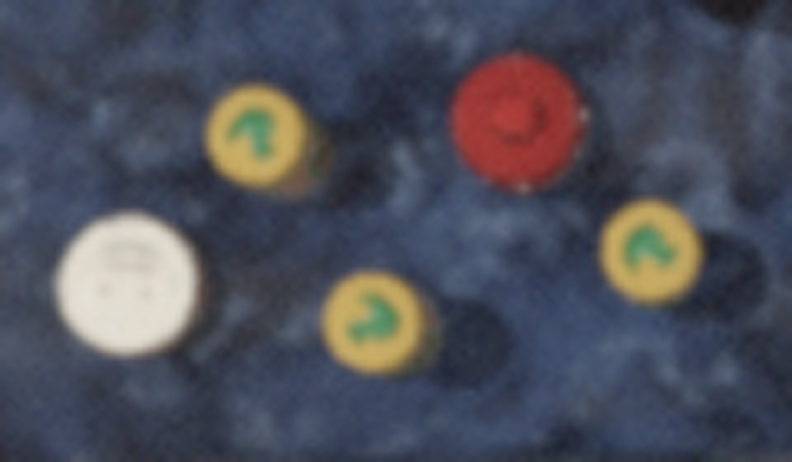

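View pics/c2.png

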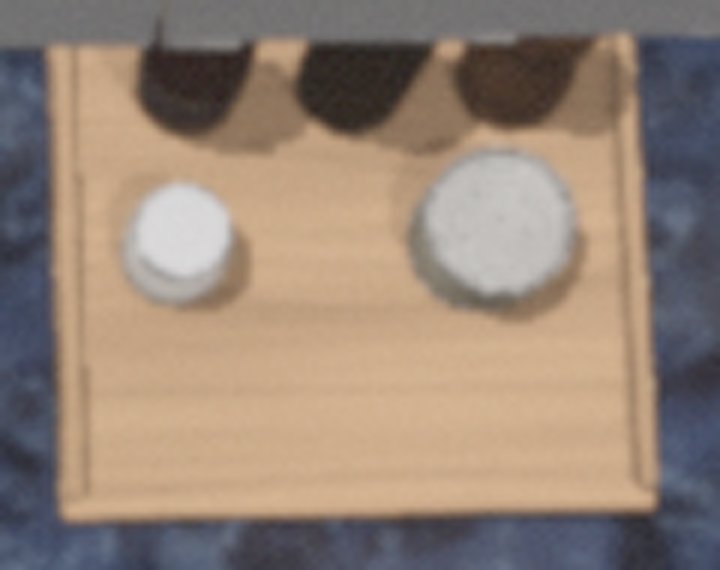

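The crops confirm the three yellow-capped jars, timer and tub. The tray is home, with a clear strip in front and a gap between the glass jar and tin. Next I'll compute refined positions and the first move.

```bash
python3 - <<'E'
from h import *
from rig import sensors
d=dict(np.load("top0.npz"))
for n,u,v,z in [("j1",256/6.6+150,137/6.6+195,.106),("j2",373/6.6+150,322/6.6+195,.106),("j3",651/6.6+150,251/6.6+195,.106),("glass",310.5,168.3,.095),("tin",363.3,167.5,.088),("FL",280+62/6,130+513/6,.03),("FR",280+657/6,130+506/6,.03),("FLb",280+64/6,130+522/6,.01)]:
    print(n,ray(d,u,v,z).round(4))
s=sensors.get_state()
q=s["ee_rot"];r=R.from_quat([q[1],q[2],q[3],q[0]])
print(r.as_matrix().round(3))
print(rel(s,[.50,-.14,.15]).round(3))
t=R.from_matrix([[0,1,0],[1,0,0],[0,0,-1]]); print((r.inv()*t).as_rotvec().round(3))
E
```

```text
j1 [0.4763 0.3075 0.106 ]
j2 [0.3943 0.2564 0.106 ]
j3 [0.4225 0.1349 0.106 ]
glass [ 0.6106 -0.0512  0.095 ]
tin [ 0.6109 -0.209   0.088 ]
FL [0.478  0.0092 0.03  ]
FR [ 0.4749 -0.2935  0.03  ]
FLb [0.4753 0.0073 0.01  ]
[[-0.931  0.364 -0.   ]
 [ 0.364  0.931 -0.001]
 [-0.    -0.002 -1.   ]]
[-0.517 -0.573  0.081]
[-1.000e-03  1.000e-03  1.198e+00]
```

Request:
drive_tool(
  targets=[
    [[-0.517,-0.573,0.03,0,0,1.198,-1],[-0.517,-0.573,0.03,0,0,1.198,-1],[-0.517,-0.573,0.03,0,0,1.198,-1],[-0.517,-0.573,0.03,0,0,1.198,-1],[-0.517,-0.573,0.03,0,0,1.198,-1],[-0.517,-0.573,0.03,0,0,1.198,-1],[-0.517,-0.573,0.03,0,0,1.198,-1],[-0.517,-0.573,0.03,0,0,1.198,-1],[-0.517,-0.573,0.03,0,0,1.198,-1],[-0.517,-0.573,0.03,0,0,1.198,-1],[-0.517,-0.573,0.03,0,0,1.198,-1],[-0.517,-0.573,0.03,0,0,1.198,-1]],
  ],
  squeeze=40,
)

```text
t: 1.3
tool_pos: [0.4397, 0.0193, 0.2081]
ee_rot: [-0.0, 0.707, 0.707, 0.0]
ft_force: [1.2, 1.5, -0.2]
opening: -0.001
grasp_force: 0.0
```

Request:
drive_tool(
  targets=[
    [[-0.159,0.065,0.05,0,0,0,-1],[-0.159,0.065,0.08,0,0,0,-1],[-0.159,0.065,0.12,0,0,0,-1],[-0.159,0.065,0.15,0,0,0,-1],[-0.159,0.065,0.16,0,0,0,-1],[-0.159,0.065,0.16,0,0,0,-1],[-0.159,0.065,0.16,0,0,0,-1],[-0.159,0.065,0.16,0,0,0,-1]],
  ],
)

```text
t: 2.1
tool_pos: [0.5054, -0.137, 0.0496]
ee_rot: [0.001, 0.707, 0.707, 0.001]
ft_force: [-0.1, -1.1, 0.7]
opening: 0.002
grasp_force: 0.0
```

Request:
drive_tool(
  targets=[
    [[0,0,0.01,0,0,0,-1],[0,0,0.015,0,0,0,-1],[0,0,0.018,0,0,0,-1],[0,0,0.02,0,0,0,-1],[0,0,0.02,0,0,0,-1],[0,0,0.02,0,0,0,-1]],
  ],
)

```text
t: 2.7
tool_pos: [0.5055, -0.1369, 0.03]
ee_rot: [0.0, 0.707, 0.707, 0.002]
ft_force: [-4.9, 4.0, 22.6]
opening: 0.006
grasp_force: 11.5
```

Request:
drive_tool(
  targets=[
    [[0,0,-0.0003,0,0,0,-1],[0,0,-0.0004,0,0,0,-1]],
  ],
)

```text
t: 2.9
tool_pos: [0.5055, -0.137, 0.03]
ee_rot: [0.0, 0.707, 0.707, 0.001]
ft_force: [-2.7, 3.0, 17.1]
opening: -0.004
grasp_force: 8.3
```

Request:
drive_tool(
  targets=[
    [[0,-0.003,-0.0002,0,0,0,-1],[0,-0.008,-0.0002,0,0,0,-1],[0,-0.016,-0.0002,0,0,0,-1],[0,-0.026,-0.0002,0,0,0,-1],[0,-0.036,-0.0002,0,0,0,-1],[0,-0.044,-0.0002,0,0,0,-1],[0,-0.048,-0.0002,0,0,0,-1],[0,-0.05,-0.0002,0,0,0,-1]],
  ],
)

```text
t: 3.7
tool_pos: [0.4565, -0.137, 0.0301]
ee_rot: [0.001, 0.707, 0.707, 0.002]
ft_force: [3.5, 3.4, 10.8]
opening: -0.001
grasp_force: 5.1
```

Request:
drive_tool(
  targets=[
    [[0,-0.002,0.0003,0,0,0,-1],[0,-0.007,0.0003,0,0,0,-1],[0,-0.015,0.0003,0,0,0,-1],[0,-0.025,0.0003,0,0,0,-1],[0,-0.035,0.0004,0,0,0,-1],[0,-0.044,0.0004,0,0,0,-1],[0,-0.051,0.0004,0,0,0,-1],[0,-0.056,0.0004,0,0,0,-1],[0,-0.06,0.0004,0,0,0,-1],[0,-0.062,0.0004,0,0,0,-1],[0,-0.063,0.0004,0,0,0,-1]],
  ],
)

```text
t: 4.8
tool_pos: [0.395, -0.137, 0.03]
ee_rot: [0.002, 0.707, 0.708, 0.003]
ft_force: [6.4, 5.2, 15.9]
opening: 0.002
grasp_force: 7.8
```

Request:
drive_tool(
  targets=[
    [[0,0,-0.003,0,0,0,-1],[0,0,-0.03,0,0,0,0.9],[0.03,0,-0.08,0,0,0,0.9],[0.08,0,-0.13,0,0,0,0.9],[0.13,0,-0.18,0,0,0,0.9],[0.18,0,-0.18,0,0,0,0.9],[0.22,0,-0.18,0,0,0,0.9],[0.26,0.03,-0.18,0,0,0,0.9],[0.272,0.03,-0.17,0,0,0,0.9],[0.272,0.03,-0.17,0,0,0,0.9],[0.272,0.03,-0.17,0,0,0,0.9]],
  ],
)

```text
t: 5.9
tool_pos: [0.4211, 0.1343, 0.1977]
ee_rot: [0.0, 0.707, 0.708, -0.001]
ft_force: [-0.8, -1.0, -0.4]
opening: 0.95
grasp_force: 0.0
```

```bash
python3 - <<'E'
from rig import sensors,get_image
from h import *
d=get_image("top");cv2.imwrite("pics/t1.png",cv2.resize(d["image"][120:270,140:400],None,fx=3,fy=3,interpolation=cv2.INTER_CUBIC))
np.savez("top1.npz",**d)
for P in [(.366,.0085,.03),(.366,-.294,.03),(.501,-.0512,.095),(.501,-.209,.088)]:
    u,v=proj(d,P); print(round((u-140)*3),round((v-120)*3))
s=sensors.get_state();print(s["tool_pos"],s["ft_force"],s["t"])
E
```

```text
455 397
755 391
516 255
676 252
[0.42106065 0.13341658 0.19792911] [ 0.68749796 -0.57749493 -0.11509861] 5.95
```

View pics/t1.png

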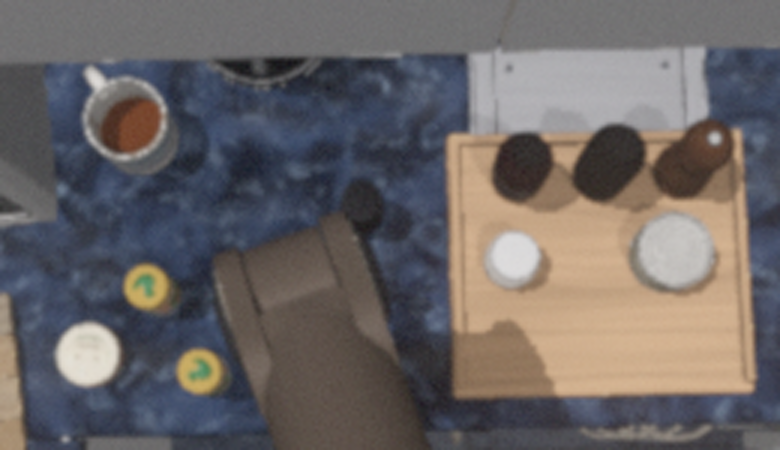

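The tray is fully out, with its front edge at v≈396 in the crop where 0.110 m predicts 397. Everything on it is standing. Next I'll go down on the jar at (0.4225, 0.135).

Request:
drive_tool(
  targets=[
    [[0.001,0.0015,0.03,0,0,0,0.9],[0.001,0.0015,0.07,0,0,0,0.9],[0.001,0.0015,0.11,0,0,0,0.9],[0.001,0.0015,0.135,0,0,0,0.9],[0.001,0.0015,0.147,0,0,0,0.9],[0.001,0.0015,0.147,0,0,0,0.9],[0.001,0.0015,0.147,0,0,0,0.2],[0.001,0.0015,0.147,0,0,0,-0.6],[0.001,0.0015,0.147,0,0,0,-0.6],[0.001,0.0015,0.147,0,0,0,-0.6],[0.001,0.0015,0.147,0,0,0,-0.6]],
  ],
  squeeze=25,
)

```text
t: 7.05
tool_pos: [0.424, 0.1357, 0.0525]
ee_rot: [0.0, 0.707, 0.707, 0.001]
ft_force: [-0.2, -0.0, 8.0]
opening: 0.478
grasp_force: 24.3
```

Request:
drive_tool(
  targets=[
    [[0,0,-0.01,0,0,0,-0.6],[0,0,-0.025,0,0,0,-0.6],[0,0,-0.03,0,0,0,-0.6],[0,0,-0.03,0,0,0,-0.6],[0,0,-0.03,0,0,0,-0.6],[0,0,-0.03,0,0,0,-0.6]],
  ],
)

```text
t: 7.65
tool_pos: [0.4227, 0.1352, 0.0809]
ee_rot: [-0.0, 0.707, 0.707, -0.0]
ft_force: [0.4, 1.2, -0.1]
opening: 0.476
grasp_force: 25.5
```

Request:
drive_tool(
  targets=[
    [[0,0,0,0,0,0,-0.6],[0,0,0,0,0,0,-0.6]],
  ],
)

```text
t: 7.85
tool_pos: [0.4229, 0.1351, 0.0808]
ee_rot: [-0.0, 0.707, 0.707, -0.0]
ft_force: [-0.2, 1.1, 0.2]
opening: 0.478
grasp_force: 25.5
```

Request:
drive_tool(
  targets=[
    [[0,0,0,0,0,0,-0.6],[0,0,0,0,0,0,-0.6]],
  ],
)

```text
t: 8.05
tool_pos: [0.423, 0.1351, 0.081]
ee_rot: [-0.0, 0.707, 0.707, -0.0]
ft_force: [0.1, 0.2, -0.0]
opening: 0.478
grasp_force: 25.5
```

That jar reads about 0 N, so it is empty. I'll put it back where it stood.

Request:
drive_tool(
  targets=[
    [[0,0,0.012,0,0,0,-0.6],[0,0,0.022,0,0,0,-0.6],[0,0,0.027,0,0,0,-0.6],[0,0,0.0285,0,0,0,-0.6],[0,0,0.0285,0,0,0,-0.6],[0,0,0.0285,0,0,0,-0.6]],
  ],
)

```text
t: 8.65
tool_pos: [0.4225, 0.1349, 0.0524]
ee_rot: [-0.0, 0.707, 0.707, -0.001]
ft_force: [-2.2, -0.6, 6.1]
opening: 0.472
grasp_force: 25.9
```

Request:
drive_tool(
  targets=[
    [[0,0,0,0,0,0,0.2],[0,0,0,0,0,0,0.5],[0,0,0,0,0,0,0.9],[0,0,0,0,0,0,0.9],[0,0,-0.03,0,0,0,0.9],[0,0,-0.07,0,0,0,0.9],[0,0,-0.11,0,0,0,0.9],[0.03,-0.01,-0.14,0,0,0,0.9],[0.08,-0.02,-0.14,0,0,0,0.9],[0.12,-0.029,-0.14,0,0,0,0.9],[0.121,-0.029,-0.14,0,0,0,0.9],[0.121,-0.029,-0.14,0,0,0,0.9]],
  ],
)

```text
t: 9.85
tool_pos: [0.3936, 0.2568, 0.1924]
ee_rot: [0.0, 0.706, 0.708, -0.0]
ft_force: [0.4, -0.4, -0.6]
opening: 0.949
grasp_force: 0.0
```

```bash
python3 - <<'E'
from rig import sensors,get_image
from h import *
s=sensors.get_state();print(s["tool_pos"],s["ft_force"],s["joint_positions"].round(2))
d=get_image("wrist");cv2.imwrite("pics/w1.png",d["image"])
print(np.round(d["pose"],3))
for P in [(.4225,.1349,.106),(.3943,.2564,.106),(.4763,.3075,.106)]: print(np.round(proj(d,P)))
E
```

```text
[0.3936283  0.25676247 0.19242528] [ 0.4262967  -0.42503196 -0.5944762 ] [-1.07  0.19  0.45  2.03 -0.1   0.94 -0.57]
[[ 1.    -0.003 -0.002  0.394]
 [ 0.003  0.945  0.327  0.341]
 [ 0.001 -0.327  0.945  0.335]
 [ 0.     0.     0.     1.   ]]
[284. 324.]
[254. 201.]
[365. 136.]
```

View pics/w1.png

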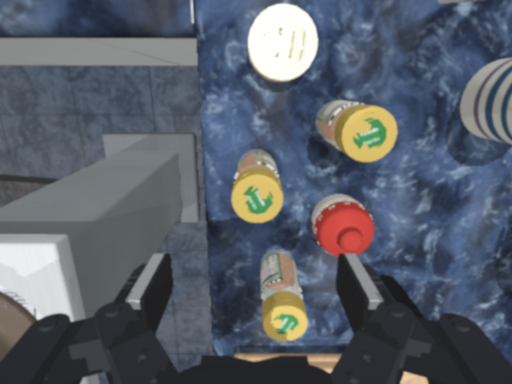

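In the wrist view the replaced jar stands at (284,324), and the next jar is at (257,198), both where predicted. Down on that one.

Request:
drive_tool(
  targets=[
    [[0,0.001,0.03,0,0,0,0.9],[0,0.001,0.07,0,0,0,0.9],[0,0.001,0.11,0,0,0,0.9],[0,0.001,0.132,0,0,0,0.9],[0,0.001,0.141,0,0,0,0.9],[0,0.001,0.141,0,0,0,0.9],[0,0.001,0.141,0,0,0,0.2],[0,0.001,0.141,0,0,0,-0.6],[0,0.001,0.141,0,0,0,-0.6],[0,0.001,0.141,0,0,0,-0.6],[0,0.001,0.141,0,0,0,-0.6]],
  ],
  squeeze=30,
)

```text
t: 11.0
tool_pos: [0.3958, 0.2568, 0.0529]
ee_rot: [-0.0, 0.707, 0.707, 0.001]
ft_force: [-0.2, -1.0, 5.9]
opening: 0.475
grasp_force: 29.5
```

Request:
drive_tool(
  targets=[
    [[0,0,-0.01,0,0,0,-0.6],[0,0,-0.025,0,0,0,-0.6],[0,0,-0.03,0,0,0,-0.6],[0,0,-0.03,0,0,0,-0.6],[0,0,-0.03,0,0,0,-0.6],[0,0,-0.03,0,0,0,-0.6]],
  ],
)

```text
t: 11.6
tool_pos: [0.3947, 0.2561, 0.0813]
ee_rot: [-0.0, 0.707, 0.707, -0.0]
ft_force: [0.7, -0.2, -0.7]
opening: 0.473
grasp_force: 30.4
```

Request:
drive_tool(
  targets=[
    [[0,0,0,0,0,0,-0.6],[0,0,0,0,0,0,-0.6]],
  ],
)

```text
t: 11.8
tool_pos: [0.3949, 0.256, 0.0813]
ee_rot: [0.0, 0.707, 0.707, -0.0]
ft_force: [-0.1, 0.5, -0.9]
opening: 0.476
grasp_force: 30.4
```

Request:
drive_tool(
  targets=[
    [[0,0,0,0,0,0,-0.6],[0,0,0,0,0,0,-0.6]],
  ],
)

```text
t: 12.0
tool_pos: [0.395, 0.2561, 0.0815]
ee_rot: [0.0, 0.707, 0.707, -0.0]
ft_force: [-0.3, -0.7, -0.8]
opening: 0.472
grasp_force: 30.4
```

About -0.8 N, so this one is empty as well. I'll replace it and go to the third.

Request:
drive_tool(
  targets=[
    [[0,0,0.012,0,0,0,-0.6],[0,0,0.022,0,0,0,-0.6],[0,0,0.027,0,0,0,-0.6],[0,0,0.0285,0,0,0,-0.6],[0,0,0.0285,0,0,0,-0.6],[0,0,0.0285,0,0,0,-0.6]],
  ],
)

```text
t: 12.6
tool_pos: [0.3945, 0.2558, 0.053]
ee_rot: [-0.0, 0.707, 0.707, -0.001]
ft_force: [-1.9, -1.5, 7.0]
opening: 0.473
grasp_force: 31.0
```

Request:
drive_tool(
  targets=[
    [[0,0,0,0,0,0,0.2],[0,0,0,0,0,0,0.5],[0,0,0,0,0,0,0.9],[0,0,0,0,0,0,0.9],[0,0,-0.03,0,0,0,0.9],[0,0,-0.07,0,0,0,0.9],[0,0,-0.11,0,0,0,0.9],[0.02,0.03,-0.14,0,0,0,0.9],[0.05,0.07,-0.14,0,0,0,0.9],[0.0515,0.0815,-0.14,0,0,0,0.9],[0.0515,0.0815,-0.14,0,0,0,0.9],[0.0515,0.0815,-0.14,0,0,0,0.9]],
  ],
)

```text
t: 13.8
tool_pos: [0.4758, 0.3067, 0.1923]
ee_rot: [0.0, 0.707, 0.707, -0.001]
ft_force: [-0.6, -0.8, -0.6]
opening: 0.947
grasp_force: 0.0
```

Request:
drive_tool(
  targets=[
    [[0.0005,0.0005,0.03,0,0,0,0.9],[0.0005,0.0005,0.07,0,0,0,0.9],[0.0005,0.0005,0.11,0,0,0,0.9],[0.0005,0.0005,0.132,0,0,0,0.9],[0.0005,0.0005,0.141,0,0,0,0.9],[0.0005,0.0005,0.141,0,0,0,0.9],[0.0005,0.0005,0.141,0,0,0,0.2],[0.0005,0.0005,0.141,0,0,0,-0.6],[0.0005,0.0005,0.141,0,0,0,-0.6],[0.0005,0.0005,0.141,0,0,0,-0.6],[0.0005,0.0005,0.141,0,0,0,-0.6]],
  ],
  squeeze=40,
)

```text
t: 14.9
tool_pos: [0.478, 0.3088, 0.0537]
ee_rot: [0.0, 0.707, 0.707, 0.001]
ft_force: [-0.5, -1.9, 6.8]
opening: 0.476
grasp_force: 39.7
```

Request:
drive_tool(
  targets=[
    [[0,0,-0.01,0,0,0,-0.6],[0,0,-0.025,0,0,0,-0.6],[0,0,-0.03,0,0,0,-0.6],[0,0,-0.03,0,0,0,-0.6],[0,0,-0.03,0,0,0,-0.6],[0,0,-0.03,0,0,0,-0.6]],
  ],
)

```text
t: 15.5
tool_pos: [0.4767, 0.3081, 0.0818]
ee_rot: [-0.0, 0.707, 0.707, -0.0]
ft_force: [-0.2, -0.2, -2.4]
opening: 0.47
grasp_force: 41.0
```

Request:
drive_tool(
  targets=[
    [[0,0,0,0,0,0,-0.6],[0,0,0,0,0,0,-0.6]],
  ],
)

```text
t: 15.7
tool_pos: [0.4769, 0.3081, 0.0818]
ee_rot: [-0.0, 0.707, 0.707, -0.0]
ft_force: [-0.7, 0.4, -2.2]
opening: 0.472
grasp_force: 41.0
```

About -2.3 N, so this is the full jar. I'll carry it to above the gap.

Request:
drive_tool(
  targets=[
    [[0,0,-0.04,0,0,0,-0.6],[0,0,-0.08,0,0,0,-0.6],[0,0,-0.12,0,0,0,-0.6],[-0.03,0,-0.12,0,0,0,-0.6],[-0.07,0,-0.12,0,0,0,-0.6],[-0.11,0,-0.12,0,0,0,-0.6],[-0.15,0,-0.12,0,0,0,-0.6],[-0.19,0,-0.12,0,0,0,-0.6],[-0.23,0,-0.12,0,0,0,-0.6],[-0.27,0,-0.12,0,0,0,-0.6],[-0.3,0.01,-0.12,0,0,0,-0.6],[-0.33,0.015,-0.12,0,0,0,-0.6]],
  ],
)

```text
t: 16.9
tool_pos: [0.4923, -0.0233, 0.2023]
ee_rot: [0.0, 0.707, 0.707, 0.0]
ft_force: [0.4, 1.1, -2.4]
opening: 0.472
grasp_force: 42.0
```

Request:
drive_tool(
  targets=[
    [[-0.03,0.007,0,0,0,0,-0.6],[-0.06,0.007,0,0,0,0,-0.6],[-0.08,0.007,0,0,0,0,-0.6],[-0.095,0.007,0,0,0,0,-0.6],[-0.103,0.007,0,0,0,0,-0.6],[-0.103,0.007,0,0,0,0,-0.6],[-0.103,0.007,0,0,0,0,-0.6]],
  ],
)

```text
t: 17.6
tool_pos: [0.4991, -0.124, 0.202]
ee_rot: [-0.0, 0.707, 0.707, 0.0]
ft_force: [0.5, 0.6, -3.2]
opening: 0.475
grasp_force: 42.0
```

```bash
python3 - <<'E'
from rig import sensors,get_image
from h import *
s=sensors.get_state();print(s["tool_pos"],s["ee_rot"].round(3),s["ft_force"])
d=get_image("wrist");a=d["image"]
t=get_image("scene");b=t["image"][150:342,200:456]
np.savez("w2.npz",**d)
cv2.imwrite("pics/ws2.png",np.hstack([cv2.resize(a,(400,300)),cv2.resize(b,(400,300),interpolation=cv2.INTER_CUBIC)]))
for P in [(.499,-.0512,.095),(.501,-.209,.088),(.499,-.125,.03)]: print(np.round(np.array(proj(d,P))*400/512))
E
```

```text
[ 0.49906267 -0.1239688   0.20200231] [-0.     0.707  0.707  0.   ] [ 0.4767282   0.61248924 -3.18786151]
[198.  81.]
[199. 213.]
[198. 135.]
```

View pics/ws2.png

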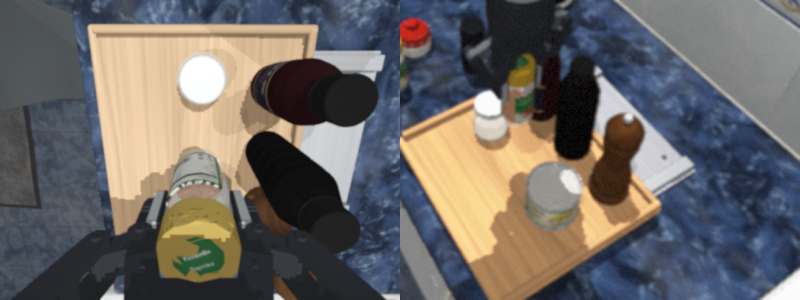

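The jar is held upright over the gap, midway between the glass jar (left crop 202,79) and the tin. I'll lower it now.

Request:
drive_tool(
  targets=[
    [[-0.001,0.001,0.02,0,0,0,-0.6],[-0.001,0.001,0.045,0,0,0,-0.6],[-0.001,0.001,0.07,0,0,0,-0.6],[-0.001,0.001,0.09,0,0,0,-0.6],[-0.001,0.001,0.105,0,0,0,-0.6],[-0.001,0.001,0.112,0,0,0,-0.6],[-0.001,0.001,0.115,0,0,0,-0.6],[-0.001,0.001,0.115,0,0,0,-0.6]],
  ],
)

```text
t: 18.5
tool_pos: [0.5003, -0.1255, 0.0873]
ee_rot: [0.0, 0.707, 0.707, 0.0]
ft_force: [0.7, -0.3, -2.5]
opening: 0.471
grasp_force: 41.9
```

Request:
drive_tool(
  targets=[
    [[0,0,0.001,0,0,0,-0.6],[0,0,0.0025,0,0,0,-0.6],[0,0,0.0025,0,0,0,-0.6]],
  ],
)

```text
t: 18.8
tool_pos: [0.5003, -0.1257, 0.085]
ee_rot: [0.0, 0.707, 0.707, 0.0]
ft_force: [-0.0, 0.3, -3.3]
opening: 0.474
grasp_force: 41.9
```

Request:
drive_tool(
  targets=[
    [[0,0,0.001,0,0,0,-0.6],[0,0,0.0015,0,0,0,-0.6],[0,0,0.0015,0,0,0,-0.6]],
  ],
)

```text
t: 19.1
tool_pos: [0.5004, -0.1259, 0.0837]
ee_rot: [0.0, 0.707, 0.707, 0.0]
ft_force: [-1.5, 1.2, 3.9]
opening: 0.474
grasp_force: 42.3
```

Contact. I'll open partway and lift straight out.

Request:
drive_tool(
  targets=[
    [[0,0,0,0,0,0,0.1],[0,0,0,0,0,0,0.2],[0,0,0,0,0,0,0.25],[0,0,0,0,0,0,0.25],[0,0,0,0,0,0,0.25]],
  ],
)

```text
t: 19.6
tool_pos: [0.5001, -0.1258, 0.0831]
ee_rot: [0.0, 0.707, 0.707, 0.0]
ft_force: [-0.3, 0.3, 0.6]
opening: 0.624
grasp_force: 0.0
```

Request:
drive_tool(
  targets=[
    [[0,0,-0.01,0,0,0,0.25],[0,0,-0.03,0,0,0,0.25],[0,0,-0.06,0,0,0,0.25],[0,0,-0.09,0,0,0,0.25],[0,0,-0.12,0,0,0,0.25],[0,-0.03,-0.12,0,0,0,0],[0,-0.07,-0.12,0,0,0,-1],[0,-0.1,-0.12,0,0,0,-1],[0,-0.105,-0.12,0,0,0,-1],[0,-0.105,-0.12,0,0,0,-1],[0,-0.105,-0.12,0,0,0,-1]],
  ],
)

```text
t: 20.7
tool_pos: [0.3963, -0.1258, 0.2038]
ee_rot: [0.001, 0.707, 0.707, 0.001]
ft_force: [-0.2, -0.5, 1.4]
opening: 0.003
grasp_force: 0.0
```

```bash
python3 - <<'E'
from rig import sensors,get_image
from h import *
s=sensors.get_state();print(s["t"],s["tool_pos"],s["ft_force"],s["opening"])
t=get_image("scene");b=t["image"][100:340,140:460]
cv2.imwrite("pics/s3.png",cv2.resize(b,(800,600),interpolation=cv2.INTER_CUBIC))
E
```

```text
20.7 [ 0.3962986  -0.12575884  0.20383605] [-0.16008037 -0.51271053  1.40291019] 0.0025582027945064536
```

View pics/s3.png

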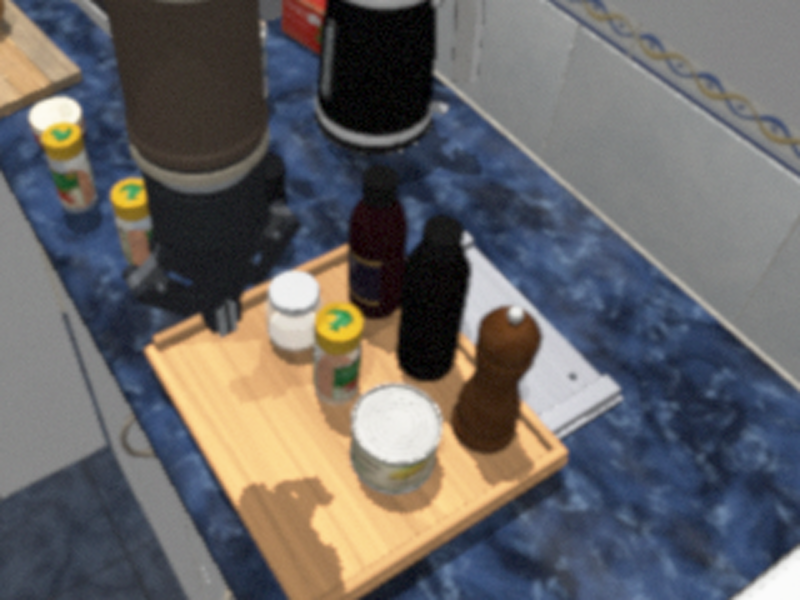

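The full jar stands upright in the gap (crop pixel 340,350) and nothing is disturbed. Now I'll press the strip and push the tray home.

Request:
drive_tool(
  targets=[
    [[-0.01,-0.003,0.04,0,0,0,-1],[-0.012,-0.003,0.08,0,0,0,-1],[-0.012,-0.003,0.12,0,0,0,-1],[-0.012,-0.003,0.15,0,0,0,-1],[-0.012,-0.003,0.165,0,0,0,-1],[-0.012,-0.003,0.17,0,0,0,-1],[-0.012,-0.003,0.171,0,0,0,-1],[-0.012,-0.003,0.171,0,0,0,-1]],
  ],
)

```text
t: 21.55
tool_pos: [0.3928, -0.1381, 0.0326]
ee_rot: [0.0, 0.707, 0.707, 0.0]
ft_force: [0.5, 0.5, -0.3]
opening: 0.005
grasp_force: 0.0
```

Request:
drive_tool(
  targets=[
    [[0,0,0.001,0,0,0,-1],[0,0,0.002,0,0,0,-1],[0,0,0.002,0,0,0,-1]],
  ],
)

```text
t: 21.85
tool_pos: [0.3925, -0.1376, 0.0306]
ee_rot: [0.0, 0.707, 0.707, 0.0]
ft_force: [-0.4, 0.6, 0.0]
opening: 0.002
grasp_force: 0.0
```

Request:
drive_tool(
  targets=[
    [[0,0,0.001,0,0,0,-1],[0,0,0.0015,0,0,0,-1],[0,0,0.0015,0,0,0,-1]],
  ],
)

```text
t: 22.15
tool_pos: [0.3938, -0.1377, 0.03]
ee_rot: [0.001, 0.707, 0.707, 0.001]
ft_force: [-1.3, 1.9, 20.4]
opening: -0.001
grasp_force: 9.7
```

Request:
drive_tool(
  targets=[
    [[0,0.001,-0.0003,0,0,0,-1],[0,0.004,-0.0003,0,0,0,-1],[0,0.009,-0.0003,0,0,0,-1],[0,0.015,-0.0003,0,0,0,-1],[0,0.022,-0.0003,0,0,0,-1],[0,0.029,-0.0003,0,0,0,-1],[0,0.036,-0.0003,0,0,0,-1],[0,0.043,-0.0003,0,0,0,-1],[0,0.049,-0.0003,0,0,0,-1],[0,0.053,-0.0003,0,0,0,-1],[0,0.055,-0.0003,0,0,0,-1]],
  ],
)

```text
t: 23.25
tool_pos: [0.4484, -0.1378, 0.03]
ee_rot: [0.001, 0.707, 0.707, 0.001]
ft_force: [-1.8, 1.3, 14.8]
opening: 0.004
grasp_force: 7.3
```

Request:
drive_tool(
  targets=[
    [[0,0.001,0,0,0,0,-1],[0,0.004,0,0,0,0,-1],[0,0.009,0,0,0,0,-1],[0,0.016,0,0,0,0,-1],[0,0.023,0,0,0,0,-1],[0,0.03,0,0,0,0,-1],[0,0.037,0,0,0,0,-1],[0,0.043,0,0,0,0,-1],[0,0.047,0,0,0,0,-1],[0,0.05,0,0,0,0,-1],[0,0.052,0,0,0,0,-1],[0,0.053,0,0,0,0,-1]],
  ],
)

```text
t: 24.45
tool_pos: [0.5011, -0.1379, 0.0301]
ee_rot: [0.001, 0.707, 0.707, 0.001]
ft_force: [-1.6, 0.9, 11.3]
opening: 0.002
grasp_force: 5.9
```

Request:
drive_tool(
  targets=[
    [[0,0.001,0,0,0,0,-1],[0,0.002,0,0,0,0,-1],[0,0.003,0,0,0,0,-1],[0,0.004,0,0,0,0,-1],[0,0.004,0,0,0,0,-1]],
  ],
)

```text
t: 24.95
tool_pos: [0.5026, -0.1379, 0.03]
ee_rot: [-0.001, 0.707, 0.707, -0.0]
ft_force: [-9.3, 0.8, 20.1]
opening: 0.006
grasp_force: 10.1
```

The drag force jumped to 9 N against about 2 N of runner friction, so the tray is against its home stop. I'll lift straight off and check.

Request:
drive_tool(
  targets=[
    [[0,0.004,-0.004,0,0,0,-1],[0,0.004,-0.03,0,0,0,-1],[0,-0.01,-0.06,0,0,0,-1],[0,-0.04,-0.09,0,0,0,-1],[0,-0.08,-0.12,0,0,0,-1],[0.04,-0.11,-0.14,0,0,0,-1],[0.04,-0.11,-0.16,0,0,0,-1],[0.04,-0.11,-0.16,0,0,0,-1]],
  ],
)

```text
t: 25.75
tool_pos: [0.3952, -0.0965, 0.1913]
ee_rot: [0.001, 0.706, 0.708, 0.003]
ft_force: [0.0, -0.3, -0.1]
opening: -0.003
grasp_force: 0.0
```

```bash
python3 - <<'E'
from rig import sensors,get_image
from h import *
s=sensors.get_state();print(s["t"],s["tool_pos"],s["ft_force"])
t=get_image("scene");o=np.load("scene0.npz")["image"];n=t["image"]
f=lambda i:cv2.resize(i[100:340,140:460],(400,300),interpolation=cv2.INTER_CUBIC)
T=get_image("top")["image"];O=np.load("top0.npz")["image"]
g=lambda i:cv2.resize(i[130:280,150:400],(400,240),interpolation=cv2.INTER_CUBIC)
cv2.imwrite("pics/s4.png",np.vstack([np.hstack([f(o),f(n)]),np.hstack([g(O),g(T)])]))
# front-edge shift, right part of strip in the top image (column profile)
for c in (370,378):
    for i in (O,T): print(c,i[195:225,c-2:c+3].mean(1)[:,2].round().astype(int).tolist())
E
```

```text
25.75 [ 0.39515678 -0.09654019  0.19125513] [ 0.04017063 -0.31624962 -0.0691708 ]
370 [206, 209, 210, 211, 210, 206, 204, 203, 203, 205, 208, 208, 206, 201, 201, 207, 209, 210, 204, 182, 123, 78, 80, 79, 81, 80, 80, 80, 80, 81]
370 [207, 208, 210, 210, 209, 207, 204, 202, 203, 204, 208, 208, 205, 200, 201, 200, 176, 122, 86, 88, 91, 93, 95, 97, 98, 99, 101, 101, 103, 104]
378 [205, 208, 209, 209, 208, 205, 202, 201, 202, 205, 208, 207, 204, 202, 202, 205, 208, 210, 204, 177, 117, 75, 78, 81, 81, 83, 82, 86, 87, 84]
378 [206, 207, 210, 209, 207, 205, 201, 201, 202, 205, 209, 207, 204, 201, 201, 192, 153, 99, 80, 81, 83, 85, 87, 86, 88, 88, 89, 90, 89, 89]
```

View pics/s4.png

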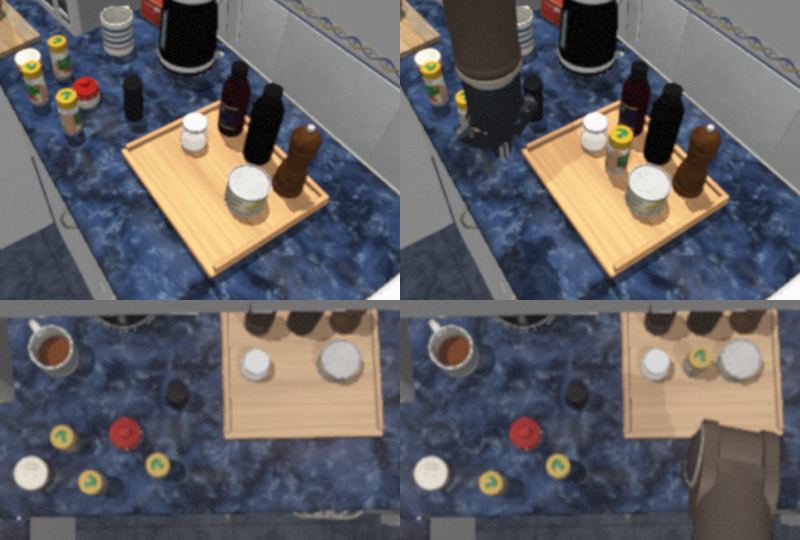

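The wood grain rows match the starting picture, so the tray is back home. Both empty jars, the timer and the tub are in place.

```bash
python3 -c "
from rig import arm
print(arm.job_done())"
```

```text
the job is handed in; nothing more can be done
None
```

Job handed in at about 26 s: the full spice jar stands upright in the gap, the tray is fully home, and the empty jars, timer and tub are in place with nothing knocked over (the verdict itself wasn't shown).

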